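# Release the eccentric cam and close the core clamp

### The job

Close the little bench clamp on the small asphalt core standing in its channel: first swing the cam's lever round until the cam's low side faces the slide's follower arm, and only then push the slide forward by its tab until the core is squeezed fully home between the jaw and the end stop. Only push with the fingertips: the core is moved by the slide, never touched by the fingers or lifted, and the other things stay where they are. Finish clear of everything, with the cam left at its low point.

Things in the scene. Friction and masses are not known exactly. Their poses are not given: they have to be found in the camera images.
- clamp: Aluminium base plate of the clamp, fixed, 260 x 225 x 15 mm. Origin on the table; the plate spans x -130..130, y -100..125 mm. +x = forward, the way the slide closes, roughly away from the robot; +y left. Channel along y = -45 mm between two rails (top z 35, 55 mm apart inside, x -97..53). Cam to its left. Lever stop pin (8 mm thick) at x 63, y 52, top z 49. Nothing of the clamp is above z 74 mm.
- slide (a joint): Travel of the follower slide along clamp +x, m: 0 = back (start); jaw meets the core at 4 to 18 mm; core clamped at about 0.031. Friction 2 N, stays where left. The cam's rim blocks it short of home unless the cam is below about 0.5 rad.
- follower_arm (a point): Middle of the top of the slide's follower arm (35 mm over the table): a bar 20 mm thick in x, from y 21 to 83 mm in the clamp's frame, joined to the slide by a bridge 41 mm high over the rail. Its front face, 10 mm ahead of this point, runs against the cam's rim. At slide 0 this point is at clamp x -55, y 52 mm. Moves with the slide.
- push_tab (a point): Centre of the rear face of the slide's upright push tab, 50 mm over the table: a steel plate 54 mm wide, 12 mm thick, 16 to 64 mm over the table, at clamp x -110, y -45 mm at slide 0. Push this face along clamp +x. 68 mm in front of the tab the jaw begins (50 mm wide, up to 54 mm). Moves with the slide; axes as the clamp's.
- cam (a joint): Angle of the eccentric cam, rad, counter-clockwise positive from above. 0 = low point faces the follower arm (slide free); starts at 1.7 to 2.3 (high side there, slide blocked); stop at -0.15, so turn it clockwise. Stiff: 0.2 N m, about 2.5 N at the grip; stays where left. Dark steel disc, 60 mm across, 20 to 32 mm over the table, centre 16 mm off the pivot; low side = rim nearest the pivot.
- cam_pivot (a point): On the cam's upright axis, 52 mm over the table, at clamp x 2, y 55 mm. A 22 mm steel hub stands there, top at 74 mm.
- lever_grip (a point): Middle of the black grip of the cam's lever, 84 mm from the pivot: 44 mm long along the lever, 14 mm thick, 37 to 67 mm over the table; hub to grip is a 10 mm thick bar. At cam angle q the lever points q + 15 degrees counter-clockwise of clamp +x (so nearly forward at 0). Push its flat side at right angles, clockwise.
- core_seat (a point): Where the centre of the core's underside is when home: on the plate, 25 mm behind the face of the end stop, which is a block 74 mm wide, 22 mm thick, top 55 mm over the table.
- core: Small asphalt core standing upright on the plate in the channel between jaw and end stop: 50 mm diameter, 49 mm high. Origin at the centre of its underside.
- gauge_block: Bystander: steel gauge block 34 x 50 x 34 mm lying on the plate in front of the end stop. Origin at the centre of its underside.
- spare_core: Bystander: another small asphalt core, 50 mm across, 51 mm high, on the table. Origin at the centre of its underside.
- jar: Bystander: screw-top jar of stone, 51 mm across, 72 mm high, on the table. Origin at the centre of its underside.
- tin: Bystander: closed white tin, 66 mm across, 44 mm high, on the table. Origin at the centre of its underside.
- pen: Bystander: marker pen, 135 mm long, 16 mm thick, lying on the table between robot and clamp. Origin at the middle of its underside.
- lens: Bystander: hand lens, 153 x 62 x 10 mm, lying on the table beyond the clamp. Origin at the middle of its underside.
Things that resemble listed ones, but are neither listed nor needed, are in the scene too. Leave any pink or yellow look-alike of the core alone.

How it is judged:
By the outcome, as a careful person would: the job done as asked, in the order asked, and still so for the second after the job is handed in, with the robot touching nothing.
It also fails if it takes over 54 s, if anything falls off the work surface, if the arm or the gripper's body presses on something with over 40 N, if the wrist force passes 120 N, or if a joint passes its speed limit or range.

### The arm

A 7-joint arm with a two-finger parallel gripper is mounted at the origin on a cart in front of the work surface, level with it; the furniture and walls round the work are solid. World frame = base frame: x ahead of the robot, y to its left, z up, the work surface at z = 0. Lengths are in m, angles in rad, forces in N, time in s.
With the tool pointing down it reaches from about 0.35 to 0.9 m from the base axis. Payload 8.1 kg.
Tool frame: the origin (TCP) lies between the finger pads; the fingertips stand ahead of it and the grasp point (between the pads) is the TCP (arm.nose_length is the z of the fingertips in the tool frame, in m); z points along the fingers, y is the line along which they close (so a half turn about z gives the same grasp; the last joint's range is limited). The gripper opens to 92 mm and grips with 3 to 60 N. Pads are 19 mm wide; open, the fingers measure 130 mm over their backs; the gripper's body (75 mm by 190 mm) begins 47 mm behind the grasp point.
Start: joints at [-1.23, 0.434, 0.025, 1.573, -0.012, 1.134, -0.075], TCP at [0.268, 0.564, 0.246] pointing down, gripper open.
Joint ranges: [-2.62, 2.62], [-0.44, 2.09], [-1.27, 1.32], [0.08, 2.57], [-1.32, 4.46], [0.12, 2], [-2.74, 2.74]. Speed limits (rad/s): [2.22, 2.22, 3.01, 3.01, 3.14, 3.14, 3.14].

### API

Orientations are given as a rotation vector (axis times angle).
In Python, from cell import sensors, optics, arm gives the robot as it stands.
- The arm moves only by the tool arm_command, never from a script. Its argument "deltas" is one flat list of numbers, 7 for each row, row after row: the turn, a rotation vector about the world's x, y, z as a fraction of full scale, then the shift along the world's x, y, z as a fraction of full scale, then the finger opening in mm, from 0 to 91.8. In form: [wx, wy, wz, dx, dy, dz, fingers, wx, wy, wz, dx, dy, dz, fingers, ...]. A call has 1 to 20 rows; each row is the pose to reach, as a shift and turn from the pose commanded when the call began; what a row does not reach only later rows make up. Full scale, the value 1, is 1 m for a shift and 90 degrees for a turn. A row lasts 1/10 s, in which the tool goes at most 50 mm and 8.59 degrees, less where a joint would pass 70% of its speed; a pose out of reach is approached as far as the arm can. A call with a number of a shift or a turn outside -1 to 1 is refused whole. A call with a gripper value outside its range is refused whole. The fingers move at their own pace and stop on an object; "force" is the grip in N (left out, the last holds). Time passes only in rows, so rows that repeat a pose let the fingers close. It gives the time, the measured TCP pose, the force, the opening and the grip force at its end, in the units of the state.
- sensors.observe(): the state, without advancing time (a new reading comes with each control period).
- optics.get_image(name): name is "scene" or "side" or "wrist"; returns the picture (400x640x3 uint8, blue, green, red); there is no depth.
- optics.calibration(name): a dict with "camera_matrix" (3x3 intrinsics, pixels), "rvec" (rotation vector, rad) and "tvec" (3), from world to camera coordinates, as OpenCV has them. Camera axes: x right, y down, z forward; pixel columns grow to the right and rows downward; lengths in m; the calibration is good to about 2 mm. A picture is of the moment at which its call begins: read the wrist's pose just before it. calibration takes no time and is no camera call; for the wrist camera it gives the pose at the moment of the call.
- arm.sign_off(): hands the job in; it is judged then, once.
The state is a dict: "clock": time; "joints": joint angles; "dq": joint speeds; "joint_efforts": joint torques, N m; "position": TCP position; "ee_rot": TCP orientation; "force": force on the tool from outside, world axes, zero at the start; "ft_torque": the same for the moment, N m; "width": opening from 0.0 (shut) to 1.0 (fully open); "gripper_force": force on a finger pad.
Only numpy, scipy, OpenCV 4.12 (cv2) and the standard library are available. Lean on these libraries where they do the work, as an engineer would, in place of code of your own. Each camera call takes 0.05 s, during which the arm holds its last target. There are 200 camera calls.

## Working session

There is one attempt and no reset: what is moved stays moved. The work goes in short steps, Python scripts to look and compute and a tool call to move; the robot and the scene stay as the last step left them, time stands still between calls to the robot, and variables do not carry over. Pictures are saved under pics/ and viewed, at most 10 in all, crops included, and the job is handed in when it is done.

Besides the shell and the picture viewer there is one more tool, called after "Call:" in YAML: its name, and indented under it one key for each argument. arm_command: Moves the arm, as the interface text tells. Its arguments: {"type":"object","properties":{"deltas":{"type":"array","items":{"type":"number"}},"force":{"type":"number"}},"required":["deltas"]}

```bash
mkdir -p pics; python3 - <<'E'
from cell import sensors,optics,arm
import cv2
for n in("scene","side"):
    cv2.imwrite(f"pics/{n}0.png",optics.get_image(n))
s=sensors.observe();print(s['clock'],s['position'],s['ee_rot'],s['width'],arm.nose_length)
for n in("scene","side"):
    c=optics.calibration(n);print(c)
E
```

```text
0.1 [0.26825281 0.56404643 0.24503275] [-6.91489655e-01 -3.06437244e+00  2.13938979e-03] 0.9987838010585157 0.019
{'camera_matrix': array([[505.64101387,   0.        , 310.79599046],
       [  0.        , 505.64101387, 203.5393571 ],
       [  0.        ,   0.        ,   1.        ]]), 'rvec': array([ 2.13823375, -0.70993678,  0.34346142]), 'tvec': array([-0.40393852,  0.31334252,  0.83184484])}
{'camera_matrix': array([[379.72636258,   0.        , 324.45539555],
       [  0.        , 379.72636258, 195.24198352],
       [  0.        ,   0.        ,   1.        ]]), 'rvec': array([ 2.01422854, -0.02966906,  0.02351344]), 'tvec': array([-0.59074372,  0.1323251 ,  0.85968985])}
```

View pics/scene0.png

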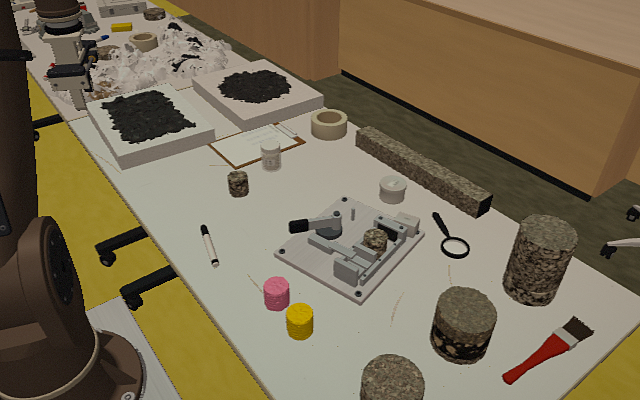

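View pics/side0.png

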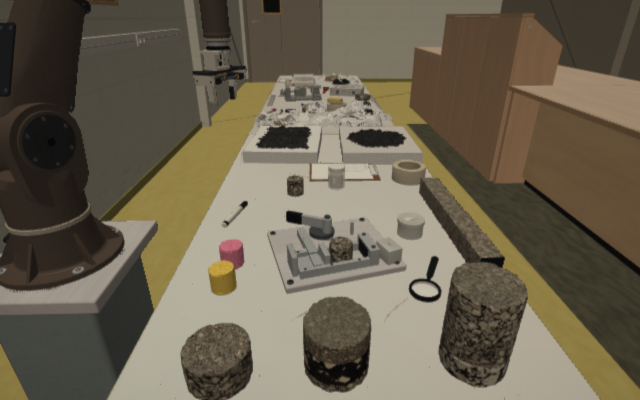

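The scene image shows the clamp with plate corners at about (275,253), (344,197), (424,235) and (361,301). The lever points back-left, with its grip near (300,226). The side view agrees. I'll enlarge the clamp in both.

```bash
python3 - <<'E'
import cv2,numpy as np
a=cv2.imread("pics/scene0.png")[185:310,265:435]
b=cv2.imread("pics/side0.png")[200:295,260:410]
cv2.imwrite("pics/ca.png",cv2.resize(a,None,fx=4.7,fy=4.7,interpolation=2))
cv2.imwrite("pics/cb.png",cv2.resize(b,None,fx=5,fy=5,interpolation=2))
E
```

```text
(no output)
```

View pics/ca.png

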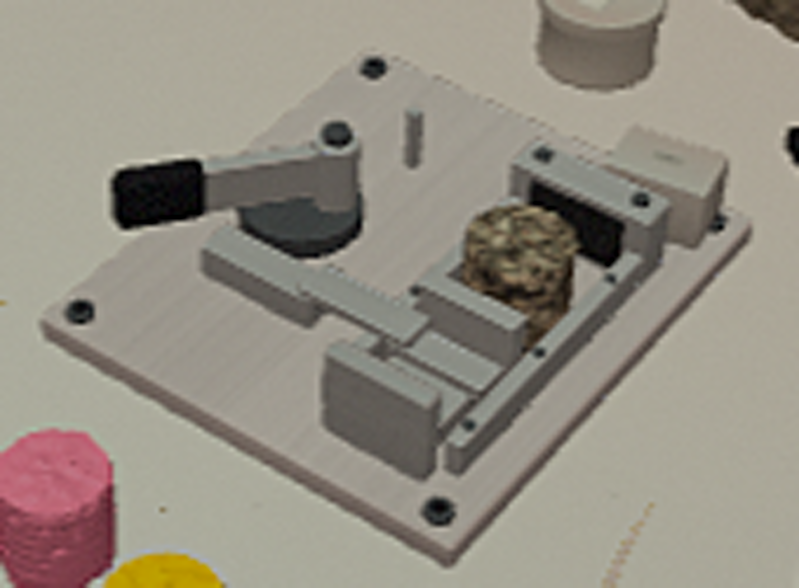

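View pics/cb.png

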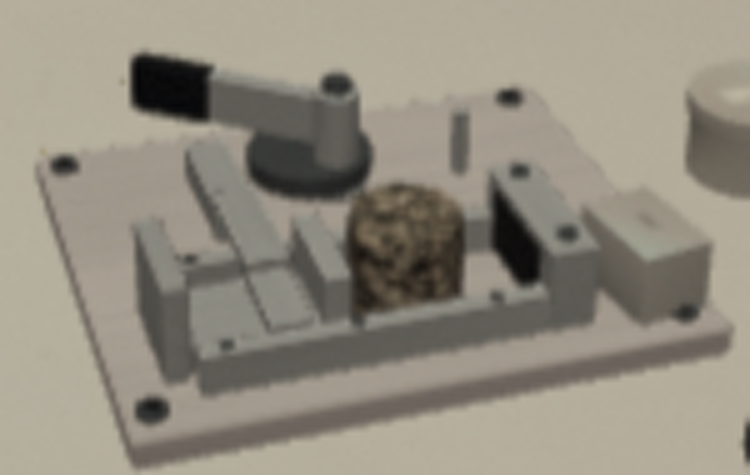

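Both crops show the clamp clearly: four plate corners, the hub top, and the lever pointing back-left with a black grip. I'll fit the clamp pose and cam angle from these points.

```bash
cat > h.py <<'E'
import numpy as np,cv2
from cell import sensors,optics,arm
def proj(n,P):
    c=optics.calibration(n)
    return cv2.projectPoints(np.array(P,float).reshape(-1,1,3),c['rvec'],c['tvec'],c['camera_matrix'],None)[0][:,0]
def T(p,P):
    P=np.array(P,float).reshape(-1,3);c,s=np.cos(p[2]),np.sin(p[2])
    return np.c_[p[0]+c*P[:,0]-s*P[:,1],p[1]+s*P[:,0]+c*P[:,1],P[:,2]]
def lev(q,r,z): a=q+np.radians(15); return [.002+r*np.cos(a),.055+r*np.sin(a),z]
E
python3 - <<'E'
from h import *
from scipy.optimize import least_squares
S=np.array([(42,322),(448,552),(750,222),(368,53),(338,130),(120,170),(205,161)])/4.7+[265,185]
D=np.array([(38,163),(135,450),(733,335),(530,88),(336,84),(134,55),(212,68)])/5+[260,200]
def pts(p):
    return T(p,[(-.13,.125,.015),(-.13,-.1,.015),(.13,-.1,.015),(.13,.125,.015),(.002,.055,.074),lev(p[3],.106,.067),lev(p[3],.062,.067)])
def f(p):
    P=pts(p);return np.r_[proj("scene",P)-S,proj("side",P)-D].ravel()
for y0 in (-.5,0,.5):
  r=least_squares(f,[.6,0,y0,2.],loss='soft_l1')
  print(r.x,r.cost)
print(np.round(r.fun.reshape(-1,2),1))
p=r.x
for n,P in dict(grip=lev(p[3],.084,.05),piv=(.002,.055,.05),tab=(-.11,-.045,.05),grip0=lev(0,.084,.05)).items(): print(n,T(p,P).round(4))
# neighbours on the table (world at z=0)
for name,uv in dict(pink=(277,308),yellow=(300,337),jar=(271,170),spare=(238,195),tin=(392,201),pen1=(204,228),pen2=(216,264),lens=(455,247)).items():
    c=optics.calibration("scene");R=cv2.Rodrigues(c['rvec'])[0];o=-R.T@c['tvec'];d=R.T@np.linalg.inv(c['camera_matrix'])@[*uv,1]
    print(name,(o-d*o[2]/d[2]).round(3))
s=sensors.observe();R=cv2.Rodrigues(s['ee_rot'])[0];print(R.round(3))
E
```

```text
[ 0.60997769 -0.02455619  0.26790481  2.16513528] 11.796680434671467
[ 0.60997769 -0.02455618  0.2679048   2.1651354 ] 11.796680434676553
[ 0.60997769 -0.02455619  0.2679048   2.16513529] 11.796680434671323
[[-0.1 -0.5]
 [ 2.3  0.6]
 [ 2.5 -0.1]
 [ 0.9 -1.3]
 [ 0.8  0.6]
 [-1.5  0.8]
 [ 0.8  0.1]
 [-1.3 -1.3]
 [-1.6 -0.9]
 [ 0.4 -1.4]
 [-0.6 -1.1]
 [-0.3 -1.2]
 [-0.3 -1.4]
 [ 0.4 -0.5]]
grip [[0.5216 0.0653 0.05  ]]
piv [[0.5973 0.029  0.05  ]]
tab [[ 0.5158 -0.0971  0.05  ]]
grip0 [[0.6698 0.0715 0.05  ]]
pink [ 0.38  -0.057  0.   ]
yellow [ 0.376 -0.139  0.   ]
jar [0.63  0.349 0.   ]
spare [0.504 0.305 0.   ]
tin [0.794 0.056 0.   ]
pen1 [0.377 0.241 0.   ]
pen2 [0.343 0.121 0.   ]
lens [ 0.788 -0.147 -0.   ]
[[-0.903  0.429 -0.   ]
 [ 0.429  0.903 -0.001]
 [-0.    -0.001 -1.   ]]
```

Call:
arm_command:
  deltas: [0,0,0,0.04,-0.09,0,0,0,0,0,0.08,-0.18,0,0,0,0,0,0.12,-0.27,0,0,0,0,0,0.16,-0.36,0,0,0,0,0,0.2,-0.45,-0.02,0,0,0,0,0.236,-0.535,-0.06,0,0,0,0,0.236,-0.535,-0.08,0,0,0,0,0.236,-0.535,-0.08,0,0,0,0,0.236,-0.535,-0.08,0,0,0,0,0.236,-0.535,-0.08,0,0,0,0,0.236,-0.535,-0.08,0,0,0,0,0.236,-0.535,-0.08,0,0,0,0,0.236,-0.535,-0.08,0,0,0,0,0.236,-0.535,-0.08,0,0,0,0,0.236,-0.535,-0.08,0,0,0,0,0.236,-0.535,-0.08,0]

```text
clock: 1.7
position: [0.5041, 0.031, 0.1659]
ee_rot: [-0.688, -3.065, -0.001]
force: [0.7, -0.4, 1.2]
width: 0.005
gripper_force: 0.0
```

```bash
python3 - <<'E'
from h import *
s=sensors.observe();print(s['clock'],s['position'],s['ee_rot'],s['joints'].round(2) if hasattr(s['joints'],'round') else s['joints'],s['force'],s['width'])
im=optics.get_image("wrist");p=[.610,-.0246,.268,2.165]
cv2.imwrite("pics/w1raw.png",im)
P=T(p,[(-.13,.125,.015),(-.13,-.1,.015),(.002,.055,.074),lev(p[3],.106,.067),lev(p[3],.062,.067),(-.055,.083,.035),(-.055,.021,.035),(-.11,-.018,.064),(-.11,-.072,.064)])
uv=proj("wrist",P);print(uv.round(0).tolist())
for u in uv: cv2.drawMarker(im,tuple(int(t) for t in np.clip(u,-5000,5000)),(0,0,255),0,10)
cv2.imwrite("pics/w1.png",cv2.resize(im,None,fx=1.25,fy=1.25))
E
```

```text
1.7 [0.50407697 0.03100294 0.16590441] [-6.87678548e-01 -3.06530820e+00 -9.86644075e-04] [-0.36  0.33  0.25  1.98 -0.11  0.85  1.08] [ 0.7346944  -0.44474431  1.17194548] 0.004654050123578784
[[320.0, 127.0], [158.0, 270.0], [359.0, 302.0], [363.0, 180.0], [361.0, 232.0], [338.0, 220.0], [289.0, 259.0], [211.0, 257.0], [169.0, 293.0]]
```

View pics/w1.png

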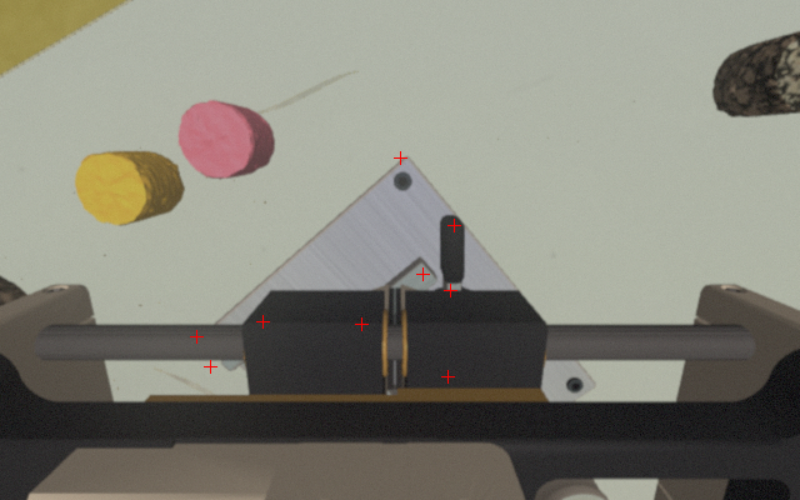

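The grip lies within a few mm of the projected markers: it appears at about (452,250) in the enlarged view, against markers at (454,225) and (451,290). Next I turn the tool 90° so its narrow side faces the grip, which leaves wrist range for the sweep. Then I descend.

Call:
arm_command:
  deltas: [0,0,0.09,0,0,0,0,0,0,0.18,0,0,0,0,0,0,0.27,0,0,0,0,0,0,0.36,0,0,0,0,0,0,0.45,0,0,0,0,0,0,0.54,0,0,0,0,0,0,0.63,0,0,0,0,0,0,0.72,0,0,0,0,0,0,0.81,0,0,0,0,0,0,0.9,0,0,0,0,0,0,1,0,0,0,0,0,0,1,0,0,0,0,0,0,1,0,0,-0.03,0,0,0,1,0,0,-0.06,0,0,0,1,0,0,-0.085,0,0,0,1,0,0,-0.102,0,0,0,1,0,0,-0.102,0,0,0,1,0,0,-0.102,0]

```text
clock: 3.55
position: [0.5044, 0.0299, 0.0641]
ee_rot: [1.676, -2.657, -0.0]
force: [-0.3, 0.2, -0.0]
width: 0.004
gripper_force: 0.0
```

```bash
cat > plan.py <<'E'
from h import *
p=[.610,-.0246,.268,2.165]
s=sensors.observe();pos=np.array(s['position']);print(s['clock'],pos.round(4),s['ee_rot'].round(3),np.round(s['joints'],2))
off=.0165
def tcp(q,gap=0):
    a=q+np.radians(15);n=np.array([np.sin(a),-np.cos(a)])
    L=np.array(lev(q,.084,0)); L[:2]-=n*(off+gap); return T(p,L)[0,:2]
for q in np.linspace(2.165,0,14): print(round(q,3),'turn',round((q-2.165)/(np.pi/2),3),'d',(tcp(q)-[.504,.029]).round(3))
E
python3 plan.py
```

```text
3.55 [0.5044 0.0299 0.0641] [ 1.676 -2.657 -0.   ] [-0.1   0.48 -0.09  2.05  0.07  0.61  2.46]
2.165 turn 0.0 d [0.01  0.021]
1.998 turn -0.106 d [0.015 0.035]
1.832 turn -0.212 d [0.022 0.047]
1.665 turn -0.318 d [0.031 0.058]
1.499 turn -0.424 d [0.041 0.068]
1.332 turn -0.53 d [0.053 0.076]
1.166 turn -0.636 d [0.067 0.081]
0.999 turn -0.742 d [0.08  0.085]
0.833 turn -0.848 d [0.095 0.086]
0.666 turn -0.954 d [0.109 0.084]
0.5 turn -1.06 d [0.123 0.08 ]
0.333 turn -1.166 d [0.135 0.075]
0.167 turn -1.272 d [0.147 0.067]
0.0 turn -1.378 d [0.158 0.057]
```

Call:
arm_command:
  deltas: [0,0,0,0.005,0.01,0,0,0,0,0,0.01,0.021,0,0,0,0,-0.053,0.0125,0.028,0,0,0,0,-0.106,0.015,0.035,0,0,0,0,-0.159,0.018,0.041,0,0,0,0,-0.212,0.022,0.047,0,0,0,0,-0.265,0.026,0.053,0,0,0,0,-0.318,0.031,0.058,0,0,0,0,-0.371,0.036,0.063,0,0,0,0,-0.424,0.041,0.068,0,0,0,0,-0.477,0.047,0.072,0,0,0,0,-0.53,0.053,0.076,0,0,0,0,-0.583,0.06,0.079,0,0,0,0,-0.636,0.067,0.081,0,0]

```text
clock: 4.95
position: [0.5712, 0.1125, 0.0643]
ee_rot: [0.197, -3.135, -0.002]
force: [-3.4, 0.9, 1.6]
width: 0.006
gripper_force: 1.7
```

Call:
arm_command:
  deltas: [0,0,-0.053,0.0065,0.002,0,0,0,0,-0.106,0.013,0.004,0,0,0,0,-0.159,0.0205,0.0045,0,0,0,0,-0.212,0.028,0.005,0,0,0,0,-0.265,0.035,0.004,0,0,0,0,-0.318,0.042,0.003,0,0,0,0,-0.371,0.049,0.001,0,0,0,0,-0.424,0.056,-0.001,0,0,0,0,-0.477,0.062,-0.0035,0,0,0,0,-0.53,0.068,-0.006,0,0,0,0,-0.583,0.074,-0.01,0,0,0,0,-0.636,0.08,-0.014,0,0,0,0,-0.689,0.0855,-0.019,0,0,0,0,-0.742,0.091,-0.024,0,0,0,0,-0.742,0.091,-0.024,0,0]

```text
clock: 6.45
position: [0.6628, 0.0882, 0.064]
ee_rot: [-1.558, -2.727, -0.001]
force: [-1.3, 0.6, 0.3]
width: 0.004
gripper_force: 0.5
```

```bash
python3 - <<'E'
from h import *
s=sensors.observe();print(s['clock'],s['position'],s['ee_rot'],np.round(s['joints'],2),s['force'])
p=[.610,-.0246,.268,0]
out=[]
for n,(x,y,w,h) in dict(scene=(300,180,110,100),side=(285,180,110,100)).items():
    im=optics.get_image(n);cv2.imwrite(f"pics/{n}2raw.png",im)
    uv=proj(n,T(p,[lev(0,.106,.067),lev(0,.062,.067),(.002,.055,.074)]))
    c=cv2.resize(im[y:y+h,x:x+w],None,fx=3.6,fy=3.6,interpolation=2)
    for u in uv: cv2.drawMarker(c,tuple(int(t) for t in (u-[x,y])*3.6),(0,0,255),0,8)
    out.append(c)
cv2.imwrite("pics/l2.png",np.hstack(out))
E
```

```text
6.45 [0.66275644 0.08819648 0.06398888] [-1.55819810e+00 -2.72748677e+00 -1.49191006e-03] [-0.54  0.73  0.52  1.66 -0.45  0.87  0.7 ] [-1.30435938  0.64129048  0.2903677 ]
```

View pics/l2.png

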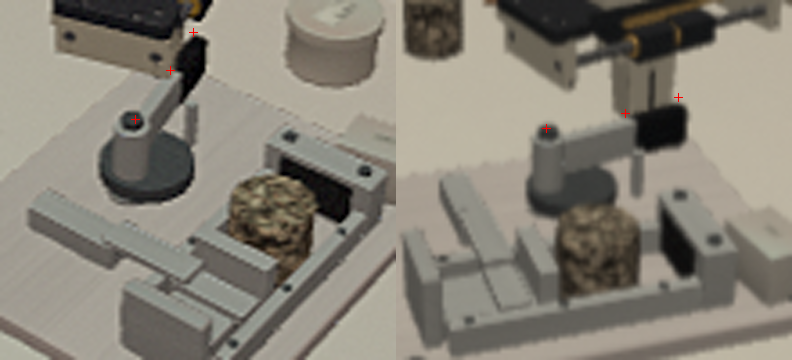

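The lever now points nearly forward, with the grip next to the pin. In both views it sits slightly clockwise of the q=0 markers, so I'll estimate q.

```bash
python3 - <<'E'
from h import *
p=[.610,-.0246,.268,0]
for q in (.1,0,-.05,-.1,-.15):
    P=T(p,[lev(q,.106,.067),lev(q,.062,.067)])
    P=np.vstack([P,T(p,[(.002,.055,.074),(.063,.052,.049)])])
    print(q,((proj("scene",P)-[300,180])*3.6).round(0).tolist(),((proj("side",P)-[285,180])*3.6+[396,0]).round(0).tolist())
a,b=[cv2.imread(f"pics/{n}2raw.png") for n in("scene","side")]
c=[cv2.resize(a[180:220,325:375],None,fx=8,fy=8,interpolation=2),cv2.resize(b[195:235,320:370],None,fx=8,fy=8,interpolation=2)]
cv2.imwrite("pics/l3.png",np.hstack(c))
E
```

```text
0.1 [[178.0, 29.0], [161.0, 69.0], [136.0, 120.0], [195.0, 104.0]] [[669.0, 92.0], [620.0, 110.0], [547.0, 128.0], [637.0, 151.0]]
0 [[194.0, 32.0], [171.0, 71.0], [136.0, 120.0], [195.0, 104.0]] [[679.0, 98.0], [626.0, 114.0], [547.0, 128.0], [637.0, 151.0]]
-0.05 [[201.0, 34.0], [175.0, 72.0], [136.0, 120.0], [195.0, 104.0]] [[683.0, 101.0], [628.0, 116.0], [547.0, 128.0], [637.0, 151.0]]
-0.1 [[209.0, 37.0], [180.0, 74.0], [136.0, 120.0], [195.0, 104.0]] [[688.0, 104.0], [631.0, 118.0], [547.0, 128.0], [637.0, 151.0]]
-0.15 [[217.0, 39.0], [184.0, 75.0], [136.0, 120.0], [195.0, 104.0]] [[692.0, 108.0], [633.0, 120.0], [547.0, 128.0], [637.0, 151.0]]
```

View pics/l3.png

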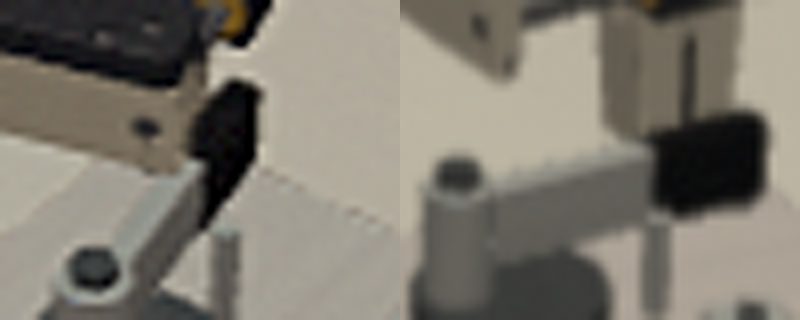

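The lever is at about q = -0.05, at the low point. The pin top matches its projection at (191,104). I back off, lift, and go behind the tab, turning to clamp yaw.

Call:
arm_command:
  deltas: [0,0,0,-0.007,0.013,0,0,0,0,0,-0.015,0.026,0,0,0,0,0,-0.015,0.026,0.03,0,0,0,0,-0.015,0.026,0.07,0,0,0,0,-0.015,0.026,0.09,0,0,0,0.09,-0.03,0.0,0.09,0,0,0,0.18,-0.05,-0.03,0.09,0,0,0,0.27,-0.07,-0.06,0.09,0,0,0,0.36,-0.09,-0.09,0.09,0,0,0,0.45,-0.11,-0.12,0.09,0,0,0,0.54,-0.13,-0.145,0.09,0,0,0,0.63,-0.15,-0.17,0.09,0,0,0,0.72,-0.175,-0.191,0.09,0,0,0,0.8,-0.175,-0.191,0.09,0,0,0,0.832,-0.175,-0.191,0.09,0,0,0,0.832,-0.175,-0.191,0.09,0,0,0,0.832,-0.175,-0.191,0.09,0]

```text
clock: 8.25
position: [0.4874, -0.1035, 0.1539]
ee_rot: [-0.421, 3.113, 0.001]
force: [0.5, 0.6, 0.2]
width: 0.006
gripper_force: 0.0
```

```bash
python3 - <<'E'
from h import *
s=sensors.observe();print(s['clock'],s['position'],s['ee_rot'],np.round(s['joints'],2),s['force'])
p=[.610,-.0246,.268,0]
im=optics.get_image("scene");cv2.imwrite("pics/scene3raw.png",im)
im=im[170:310,255:435];im=cv2.resize(im,None,fx=4,fy=4,interpolation=2)
for q in (0,-.1):
  for u in proj("scene",T(p,[lev(q,.106,.067),lev(q,.062,.067),(-.11,-.018,.064),(-.11,-.072,.064)])): cv2.drawMarker(im,tuple(int(t) for t in (u-[255,170])*4),(0,0,255) if q else (0,255,0),0,8)
cv2.imwrite("pics/s3.png",im)
E
```

```text
8.25 [ 0.48743892 -0.10348422  0.15391246] [-4.21498457e-01  3.11267796e+00  5.26574874e-04] [-0.12  0.34  0.28  2.01 -0.13  0.81  2.08] [0.46516004 0.57175537 0.22943211]
```

View pics/s3.png

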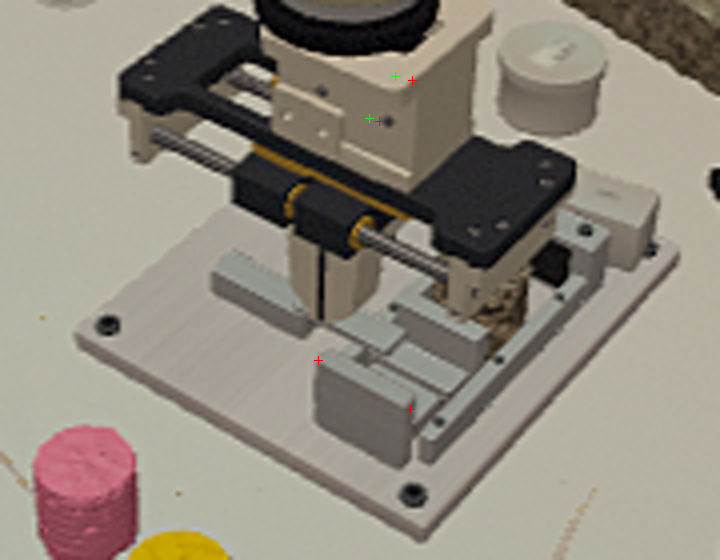

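The fingers are above and behind the tab, whose rear top edge runs from about (317,368) to (411,413), 2–3 mm nearer than predicted. It's clear to descend, then push.

Call:
arm_command:
  deltas: [0,0,0,0,0,-0.03,0,0,0,0,0,0,-0.06,0,0,0,0,0,0,-0.085,0,0,0,0,0,0,-0.096,0,0,0,0,0,0,-0.096,0,0,0,0,0.01,0.003,-0.096,0,0,0,0,0.014,0.004,-0.096,0,0,0,0,0.018,0.005,-0.096,0,0,0,0,0.022,0.006,-0.096,0,0,0,0,0.026,0.007,-0.096,0,0,0,0,0.03,0.008,-0.096,0,0,0,0,0.034,0.009,-0.096,0,0,0,0,0.034,0.009,-0.096,0]

```text
clock: 9.6
position: [0.5221, -0.0953, 0.0577]
ee_rot: [-0.422, 3.112, 0.0]
force: [-0.5, 1.2, -0.5]
width: 0.007
gripper_force: 0.2
```

Call:
arm_command:
  deltas: [0,0,0,0.002,0.0005,0,0,0,0,0,0.004,0.001,0,0,0,0,0,0.006,0.0016,0,0,0,0,0,0.008,0.002,0,0,0,0,0,0.009,0.0024,0,0]

```text
clock: 10.1
position: [0.5305, -0.093, 0.0576]
ee_rot: [0.422, -3.113, -0.0]
force: [-3.2, -1.2, 0.8]
width: 0.007
gripper_force: 1.7
```

Call:
arm_command:
  deltas: [0,0,0,0.001,0.0003,0,0,0,0,0,0.002,0.0005,0,0,0,0,0,0.003,0.0008,0,0,0,0,0,0.004,0.001,0,0]

```text
clock: 10.5
position: [0.5343, -0.092, 0.0577]
ee_rot: [0.422, -3.113, -0.0]
force: [-3.5, 0.7, -0.1]
width: 0.005
gripper_force: 1.6
```

Call:
arm_command:
  deltas: [0,0,0,0.001,0.0003,0,0,0,0,0,0.002,0.0005,0,0,0,0,0,0.003,0.0008,0,0]

```text
clock: 10.8
position: [0.5372, -0.0911, 0.0577]
ee_rot: [0.422, -3.113, -0.0]
force: [-8.0, 0.2, 1.6]
width: 0.006
gripper_force: 3.8
```

Call:
arm_command:
  deltas: [0,0,0,0.001,0.0003,0,0,0,0,0,0.001,0.0003,0,0]

```text
clock: 11.0
position: [0.5372, -0.0912, 0.0576]
ee_rot: [0.421, -3.111, -0.001]
force: [-7.4, -0.3, 3.7]
width: 0.004
gripper_force: 3.6
```

Call:
arm_command:
  deltas: [0,0,0,0.001,0.0003,0,0,0,0,0,0.003,0.0008,0,0,0,0,0,0.003,0.0008,0,0]

```text
clock: 11.3
position: [0.5374, -0.0912, 0.0574]
ee_rot: [0.419, -3.106, -0.002]
force: [-17.4, -1.3, 13.7]
width: 0.005
gripper_force: 8.5
```

The slide has stalled firmly at about 31 mm of travel. I back off, lift, and look.

Call:
arm_command:
  deltas: [0,0,0,-0.01,-0.003,0,0,0,0,0,-0.03,-0.008,0,0,0,0,0,-0.04,-0.011,0.01,0,0,0,0,-0.04,-0.011,0.06,0,0,0,0,-0.04,-0.011,0.11,0,0,0,0,-0.04,-0.011,0.16,0,0,0,0,-0.06,0.03,0.18,0,0,0,0,-0.08,0.08,0.18,0,0,0,0,-0.1,0.13,0.18,0,0,0,0,-0.12,0.18,0.18,0,0,0,0,-0.14,0.23,0.18,0,0,0,0,-0.14,0.28,0.18,0,0,0,0,-0.14,0.28,0.18,0,0,0,0,-0.14,0.28,0.18,0]

```text
clock: 12.7
position: [0.4016, 0.1928, 0.2389]
ee_rot: [-0.428, 3.11, 0.003]
force: [-0.1, -0.3, 0.6]
width: 0.005
gripper_force: 0.0
```

```bash
python3 - <<'E'
from h import *
s=sensors.observe();print(s['clock'],s['position'],s['force'])
p=[.610,-.0246,.268,0];out=[]
for n,(x,y,w,h) in dict(scene=(265,180,170,130),side=(255,185,170,130)).items():
    im=optics.get_image(n);c=cv2.resize(im[y:y+h,x:x+w],None,fx=4,fy=4,interpolation=2)
    for q in (0,-.1):
      for u in proj(n,T(p,[lev(q,.106,.067),lev(q,.062,.067)])): cv2.drawMarker(c,tuple(int(t) for t in (u-[x,y])*4),(0,0,255) if q else (0,255,0),0,6)
    out.append(c[:300] if 0 else c)
m=np.hstack(out);cv2.imwrite("pics/f.png",cv2.resize(m,(800,int(m.shape[0]*800/m.shape[1])),interpolation=cv2.INTER_AREA))
E
```

```text
12.7 [0.40155685 0.19277368 0.23886185] [-0.12208816 -0.2596084   0.59744655]
```

View pics/f.png

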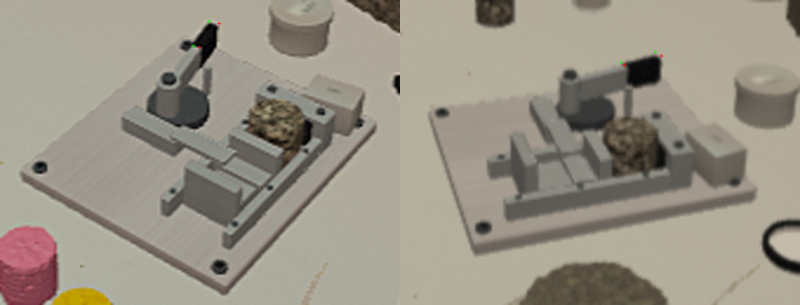

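The core sits between the jaw and the end stop, at about (278,125) left and (630,142) right. The lever lies between the 0 and -0.1 rad markers, and the bystanders I can see in these views are where they were.

```bash
python3 -c "
from cell import arm
print(arm.sign_off())"
```

```text
the job is handed in; nothing more can be done
None
```

The job is handed in: I swung the cam to its low point (about -0.05 rad), then pushed the slide until it stalled with the core between jaw and end stop, and the arm finished clear of everything, at about 13 s of the 54 s allowed.

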